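# Unpack the tea dish and turn its spout to the mug side

### The arm

A 6-joint arm with a two-finger parallel gripper is mounted at the origin on a cart in front of the work surface, level with it; the furniture and walls round the work are solid. World frame = base frame: x ahead of the robot, y to its left, z up, the work surface at z = 0. Lengths are in m, angles in rad, forces in N, time in s.
With the tool pointing down it reaches from about 0.35 to 0.85 m from the base axis. Payload 8.1 kg.
Tool frame: the origin (TCP) lies on the centre line of the jaws, within the pads' length; the fingertips stand 17 mm ahead of it and the grasp point (between the pads) lies 2 mm behind it; z points along the fingers, y is the line along which they close (so a half turn about z gives the same grasp; the last joint's range is limited). The gripper opens to 93 mm and grips with 3 to 60 N. Pads are 15 mm wide; open, the fingers measure 128 mm over their backs; the gripper's body (75 mm by 188 mm) begins 65 mm behind the grasp point.
Start: joints at [-1.383, 0.13, 1.488, -0, 1.523, -0.085], TCP at [0.162, -0.578, 0.236] pointing down, gripper open.
Joint ranges: [-2.96, 2.96], [-0.89, 2.26], [0.02, 2.5], [-1.34, 4.48], [0, 2.73], [-2.66, 2.66]. Speed limits (rad/s): [2.39, 2.39, 2.79, 3.14, 3.14, 3.14].

### API

Orientations are given as a rotation vector (axis times angle).
In Python, from plant import robot, optics, close_job, models gives the robot as it stands.
- The arm moves only by the shell command python3 -m inch 'ROWS' [OPENING] [FORCE]. ROWS is a JSON object of lists of equal length, an entry for each row: "travel": the shift along the tool's x, y, z in m, a list of three; "spin": the turn about the tool's z in rad. In form: {"travel": [[x, y, z], ...], "spin": [spin, ...]}. A call has 1 to 10 rows; each row is the pose to reach, as a shift and turn from the pose commanded when the call began, along the tool's axes at that moment; what a row does not reach only later rows make up. A row lasts 1/12 s, in which the tool goes at most 41.7 mm and 7.16 degrees, less where a joint would pass 70% of its speed; a pose out of reach is approached as far as the arm can. A call with a gripper value outside its range is refused whole. OPENING is the closure, from 0 (fully open) to 1 (shut), set as the call begins (- or left out, the last holds). The fingers move at their own pace and stop on an object; FORCE is the grip in N (left out, the last holds). Time passes only in rows, so rows that repeat a pose let the fingers close. It gives the time, the measured TCP pose, the force, the opening and the grip force at its end, in the units of the state.
- robot.read_state(): the state, without advancing time (a new reading comes with each control period).
- optics.read_camera(name): name is "scene" or "top"; returns (picture, depth): 384x512x3 uint8, red, green, blue; 384x512 float32, m along the optical axis (not along the pixel's ray), 0 where there is no reading.
- optics.camera_info(name): a dict with "camera_matrix" (3x3 intrinsics, pixels), "dist" ([k1, k2, p1, p2, k3] as OpenCV has them; the pictures are not rectified), "view" (4x4, takes a point from world to camera coordinates). Camera axes: x right, y down, z forward; pixel columns grow to the right and rows downward; lengths in m; the calibration is good to about 2 mm. A picture is of the moment at which its call begins. camera_info takes no time and is no camera call.
- close_job(): hands the job in; it is judged then, once.
Trained networks look in the newest picture that a camera, given by its name, has taken for a name from the list of things; names that differ only in an ending like _2 or _b are one class to them, and where a whole thing is asked for, a point or a joint stands for the part that bears it (a point fixed in the world has none). Each returns a list of dicts, best first, with "p" (0 to 1); they miss things now and then, are a little off and sometimes report something else, mostly with a low value. They report only what shows in the picture. A call takes as long as a camera call.
- models.look_for(camera, name): "centre" ([x, y, z] in m, in world coordinates, good to about 4 mm: the middle of the surface that is visible of it).
- models.masks_of(camera, name): "region" (384x512 bool, what is visible of it).
The state is a dict: "t": time; "q": joint angles; "dq": joint speeds; "joint_torque": joint torques, N m; "tool_pos": TCP position; "orientation": TCP orientation; "force": force on the tool from outside, world axes, zero at the start; "wrist_torque": the same for the moment, N m; "opening": finger opening in m; "gripper_force": force on a finger pad.
Only numpy, scipy, OpenCV 4.12 (cv2) and the standard library are available. Lean on these libraries where they do the work, as an engineer would, in place of code of your own. Each camera call takes 0.05 s, during which the arm holds its last target. There are 200 camera calls.

### The job

On the cold hob, fold both flaps of the small carton right back, well past upright, then take the tea dish by the wooden grip of its handle and lift it straight up until it hangs a few centimetres clear above the carton. There, without lowering it, turn it exactly a quarter turn, so that its blue spout points square across the side of the carton on which the grey mug stands (left or right). Keep the dish level and the loose steel tea ball resting in the middle of it all the way, leave the other things where they are, and finish still holding the dish level and still above the carton, ready to be taken from you.

Things in the scene. Friction and masses are not known exactly. Their poses are not given: they have to be found in the camera images.
- carton: open cardboard carton, 158 x 158 mm outside, 100 mm high, walls 4 mm, standing fixed on the hob. Origin: centre of its underside. x: the way the dish's spout points while packed (roughly away from the robot), y: to its left side, z up. Top flaps hinged on its left (+y) and right (-y) walls
- flap_left (a joint): hinge of the left flap (62 mm long from hinge to free edge, 148 mm wide, 3 mm thick, 20 g): 0 = closed flat, 1.57 = upright, 2.6 = folded right back, its stop. Starts half open at 0.65 to 1.0. Light friction hinge (0.03 N m), stays where left; its line runs along the carton's x at y = +77 mm, z = 101 mm in the carton's frame
- flap_right (a joint): hinge of the right flap, the mirror image of the left one (hinge line at y = -77 mm); 0 = closed, 1.57 = upright, 2.6 = folded right back; starts at 0.65 to 1.0
- flap_left_edge (a point): middle of the free edge of the left flap
- flap_right_edge (a point): middle of the free edge of the right flap
- dish: round white stoneware dish, 120 mm across, 26 mm high, shallow hollow (slope 5 degrees near the middle, 12 farther out), about 0.26 kg, blue spout on the rim, steel bail handle arching over it. Stands on the carton's floor (4 mm up), spout along the carton's +x within 5 degrees. Origin: centre of its underside. x: towards the spout, y: along the bail, z up
- dish_grip (a point): centre of the light wooden grip on top of the bail, 80 mm above the dish's underside, straight above its middle: a bar 46 mm long along the dish's y, 12 mm wide along its x, 13 mm high. The bail's legs go from its ends to the rim at y = +-57 mm
- dish_spout (a point): outer end of the blue spout, 68 mm from the dish's middle along its +x and 26 mm above its underside
- dish_middle (a point): where the centre of the tea ball is when it rests in the middle of the dish, 22.5 mm above the dish's underside
- tea_ball: perforated steel tea ball, 32 mm diameter, about 40 g, loose in the dish and free to roll. Origin: its centre
- mug: grey mug, 84 mm across (123 mm with handle), 91 mm high, loose on the hob to the left or right of the carton: that side is where the spout must point. Origin: centre of its underside
- tumbler: clear glass tumbler, 79 mm across, 90 mm high, loose, on the other side of the carton; leave it alone. Origin: centre of its underside
- timer: white kitchen timer, 63 mm across, 45 mm high, loose on the worktop at the left; leave it alone. Origin: centre of its underside

How it is judged:
On the way, in this order (a step that is already met when the one before it is completed fails the run):
1. both flaps are folded back past upright (each above 1.9 rad) while the dish still stands in the carton (value of joint each of flap_left, flap_right above 1.9 rad and z of dish in the frame of carton below 0.03 m), for 0.2 s.
2. the dish is lifted straight out: underside above 110 mm, over the carton, spout within 0.5 rad of how it was packed, level within 0.15 rad, ball within 20 mm of the middle, flaps still back (value of joint each of flap_left, flap_right above 1.9 rad and height (world z) of dish above 0.11 m and horizontal distance between dish and carton below 0.08 m and angle between the x axis of dish and the x axis of carton, either way round below 0.5 rad and angle between dish's own z axis and vertical below 0.15 rad and distance between tea_ball and dish_middle below 0.02 m), for 0.1 s.
At the end, for the whole second after the job is handed in: Fingers hold the dish clear of the carton (over 1 N): underside above 110 mm, middle within 80 mm of the carton's, spout within 0.2 rad of square across the mug's side, level within 0.1 rad, dish and ball at rest, ball within 12 mm of the middle; both flaps beyond 1.9 rad (value of joint each of flap_left, flap_right above 1.9 rad and height (world z) of dish above 0.11 m and horizontal distance between dish and carton below 0.08 m and angle between the x axis of dish and the y axis of carton, either way round below 0.2 rad and x of mug in the frame of dish above 0.05 m and angle between dish's own z axis and vertical below 0.1 rad and distance between tea_ball and dish_middle below 0.012 m and contact force between the fingers and dish above 1 N and contact force between dish and carton below 0.1 N and linear speed of dish below 0.02 m/s and angular speed of dish below 0.1 rad/s and linear speed of tea_ball below 0.03 m/s); the arm keeps its last pose, push and grip.
It fails at once if the tea ball rolls more than 35 mm from the middle of the dish (distance between tea_ball and dish_middle above 0.035 m).
It fails at once if the mug is knocked or shifted by more than 30 mm (distance of mug from where it was at the start of the episode above 0.03 m).
It fails at once if the tumbler is knocked or shifted by more than 30 mm (distance of tumbler from where it was at the start of the episode above 0.03 m).
It fails at once if the timer is knocked or shifted by more than 30 mm (distance of timer from where it was at the start of the episode above 0.03 m).
It also fails if it takes over 64 s, if anything falls off the work surface, if the arm or the gripper's body presses on something with over 40 N, if the wrist force passes 120 N, or if a joint passes its speed limit or range.

## Working session

There is one attempt and no reset: what is moved stays moved. The work goes in short steps, Python scripts to look and compute and a shell command to move; the robot and the scene stay as the last step left them, time stands still between calls to the robot, and variables do not carry over. Pictures are saved under pics/ and viewed, at most 10 in all, crops included, and the job is handed in when it is done.

```bash
ls; mkdir -p pics; python3 - <<'E'
from plant import robot, optics, models
import cv2,numpy as np
s=robot.read_state()
for k in('t','tool_pos','orientation','opening'):print(k,s[k])
ims=[]
for c in("scene","top"):
    p,d=optics.read_camera(c); ims.append(p[:,:,::-1])
    np.save(f'{c}_d.npy',d)
    for n in("carton","flap_left_edge","flap_right_edge","dish","dish_grip","dish_spout","tea_ball","mug","tumbler"):
        print(c,n,[(np.round(r['centre'],4).tolist(),round(r['p'],2)) for r in models.look_for(c,n)][:2])
cv2.imwrite('pics/a.png',cv2.resize(ims[0],(768,576)));cv2.imwrite('pics/b.png',cv2.resize(ims[1],(768,576)))
E
```

```text
pics
t 0.0
tool_pos [ 0.16156545 -0.57726956  0.23459633]
orientation [-3.11058516e+00 -4.26923051e-01  1.86989443e-04]
opening 0.09317638420768426
scene carton [([0.4279, 0.0579, 0.0788], 0.96)]
scene flap_left_edge [([0.4823, 0.0864, 0.1282], 0.73)]
scene flap_right_edge [([0.4461, -0.023, 0.1242], 0.67)]
scene dish [([0.5003, 0.0037, 0.0258], 0.62)]
scene dish_grip [([0.5001, 0.0077, 0.028], 0.68), ([0.5027, 0.2663, 0.0631], 0.5)]
scene dish_spout [([0.5025, 0.0045, 0.024], 0.69)]
scene tea_ball []
scene mug [([0.5525, -0.2862, 0.0631], 0.78)]
scene tumbler [([0.5027, 0.266, 0.0619], 0.97)]
top carton [([0.464, 0.0206, 0.1171], 0.61)]
top flap_left_edge [([0.4848, 0.0845, 0.1294], 0.6), ([0.472, 0.0281, 0.0183], 0.18)]
top flap_right_edge [([0.4522, -0.0257, 0.1278], 0.8)]
top dish [([0.4765, 0.0247, 0.0111], 0.76), ([0.5148, 0.4569, 0.0423], 0.4)]
top dish_grip [([0.4709, 0.0249, 0.0174], 0.83)]
top dish_spout [([0.4738, 0.0244, 0.0195], 0.94)]
top tea_ball []
top mug [([0.5421, -0.3296, 0.0465], 0.71)]
top tumbler [([0.5229, 0.2649, 0.0434], 0.82)]
```

View pics/a.png

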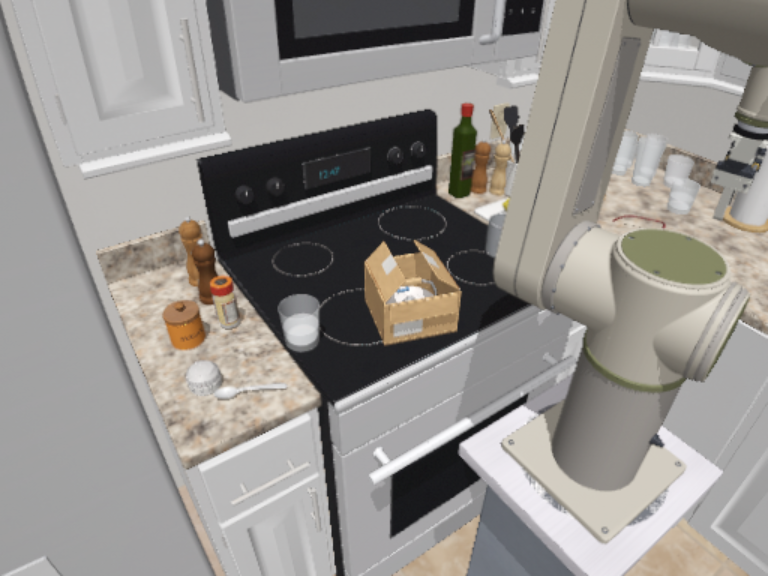

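View pics/b.png

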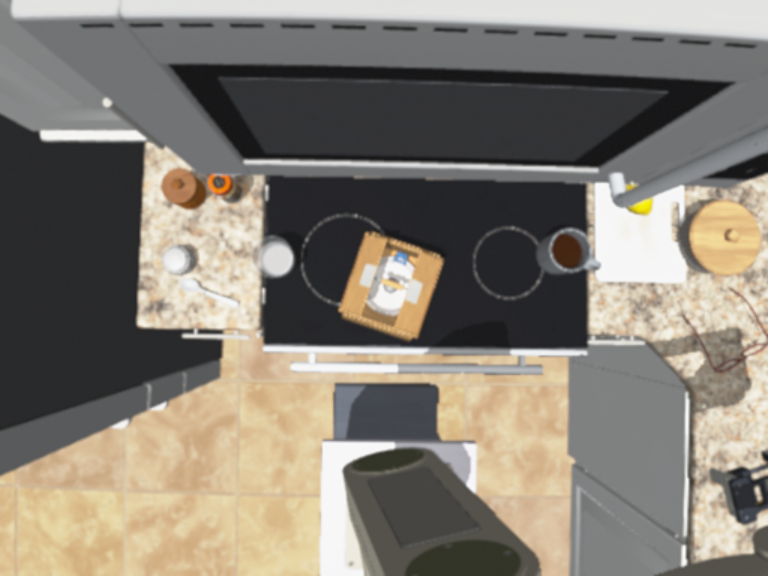

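The top view shows the carton at about (392,285), its spout end up and slightly right, between the half-open flaps. The mug is on the right at (567,250) and the tumbler on the left at (277,257). The spout therefore has to end pointing along the carton's -y.

```bash
cat > h.py <<'E'
import numpy as np, cv2
from plant import robot, optics, models
def cloud(c,d):
    i=optics.camera_info(c);K=np.array(i['camera_matrix']);D=np.array(i['dist']);V=np.array(i['view'])
    v,u=np.mgrid[:384,:512]
    n=cv2.undistortPoints(np.stack([u,v],-1).reshape(-1,1,2).astype(float),K,D).reshape(384,512,2)
    P=np.dstack([n*d[...,None],d])
    return (P-V[:3,3])@V[:3,:3]
E
python3 - <<'E'
from h import *
p,d=optics.read_camera('top');W=cloud('top',d)
ok=(d>0)&(abs(W[...,0]-.47)<.17)&(abs(W[...,1]-.03)<.14)
a=W[ok&(W[...,2]>.075)];
print('hob z',np.median(W[ok&(W[...,2]<.03)&(abs(W[...,1]-.03)>.115)][:,2]))
b=a[(a[:,2]>.09)]
r=cv2.minAreaRect((b[:,:2]*1000).astype(np.float32));print('rect',r,len(b))
# local frame rough
c=np.array(r[0])/1000
ang=np.deg2rad(r[2]);ang=(ang+np.pi/4)%(np.pi/2)-np.pi/4;print('yaw',ang)
ex=np.array([np.cos(ang),np.sin(ang)]);ey=np.array([-ex[1],ex[0]])
L=np.c_[(b[:,:2]-c)@ex,(b[:,:2]-c)@ey,b[:,2]]
for y0 in np.arange(-.09,.09,.01):
    m=L[(abs(L[:,1]-y0-.005)<.005)]
    if len(m):print(round(y0+.005,3),len(m),np.round([m[:,0].min(),m[:,0].max(),np.median(m[:,2]),np.median(m[abs(m[:,0])<.04][:,2]) if (abs(m[:,0])<.04).any() else 0],3))
g=cv2.resize(p[130:250,200:320,::-1],(600,600),interpolation=cv2.INTER_CUBIC);cv2.imwrite('pics/c.png',g)
# low points
q=W[ok];l=(q[:,:2]-c)@ex;t=(q[:,:2]-c)@ey
s=(abs(l)<.07)&(abs(t)<.03)&(q[:,2]<.1)
for x0 in np.arange(-.07,.08,.01):
    k=s&(abs(l-x0)<.005)
    if k.any():print('in',round(x0,2),k.sum(),np.round([np.median(q[k][:,2]),q[k][:,2].max()],3), [np.round(np.median(t[k&(q[:,2]>.07)]),3)])
E
```

```text
hob z 0.0005390344658953094
rect ((485.9512634277344, 25.721885681152344), (228.4038543701172, 280.56097412109375), 2.2587735652923584) 31130
yaw 0.03942303577136275
-0.085 1101 [-0.016  0.113  0.764  0.109]
-0.075 1153 [-0.047  0.112  0.756  0.113]
-0.065 1187 [-0.069  0.112  0.75   0.122]
-0.055 1202 [-0.095  0.112  0.748  0.128]
-0.045 1219 [-0.114  0.112  0.747  0.134]
-0.035 1231 [-0.114  0.112  0.746  0.138]
-0.025 1170 [-0.114  0.111  0.751  0.14 ]
-0.015 1146 [-0.111  0.112  0.753  0.091]
-0.005 1092 [-0.108  0.112  0.76   0.092]
0.005 1072 [-0.102  0.111  0.763  0.091]
0.015 1090 [-0.099  0.112  0.757  0.091]
0.025 1118 [-0.096  0.112  0.755  0.148]
0.035 1158 [-0.093  0.112  0.748  0.143]
0.045 1194 [-0.087  0.112  0.746  0.14 ]
0.055 1204 [-0.084  0.112  0.742  0.131]
0.065 1167 [-0.081  0.112  0.745  0.12 ]
0.075 1149 [-0.075  0.113  0.748  0.114]
0.085 1091 [-0.075  0.113  0.754  0.11 ]
in -0.07 18 [0.03  0.035] [np.float64(nan)]
in -0.06 60 [0.022 0.031] [np.float64(nan)]
in -0.05 51 [0.017 0.021] [np.float64(nan)]
in -0.04 54 [0.015 0.02 ] [np.float64(nan)]
in -0.03 68 [0.013 0.039] [np.float64(nan)]
in -0.02 76 [0.038 0.096] [np.float64(-0.015)]
in -0.01 61 [0.087 0.095] [np.float64(0.002)]
in 0.0 50 [0.032 0.094] [np.float64(0.016)]
in 0.01 63 [0.014 0.022] [np.float64(nan)]
in 0.02 70 [0.015 0.021] [np.float64(nan)]
in 0.03 54 [0.018 0.034] [np.float64(nan)]
in 0.04 62 [0.029 0.033] [np.float64(nan)]
in 0.05 37 [0.028 0.076] [np.float64(-0.029)]
in 0.06 70 [0.036 0.1  ] [np.float64(-0.019)]
in 0.07 26 [0.067 0.1  ] [np.float64(0.0)]
  return _methods._mean(a, axis=axis, dtype=dtype,
  ret = ret.dtype.type(ret / rcount)
```

View pics/c.png

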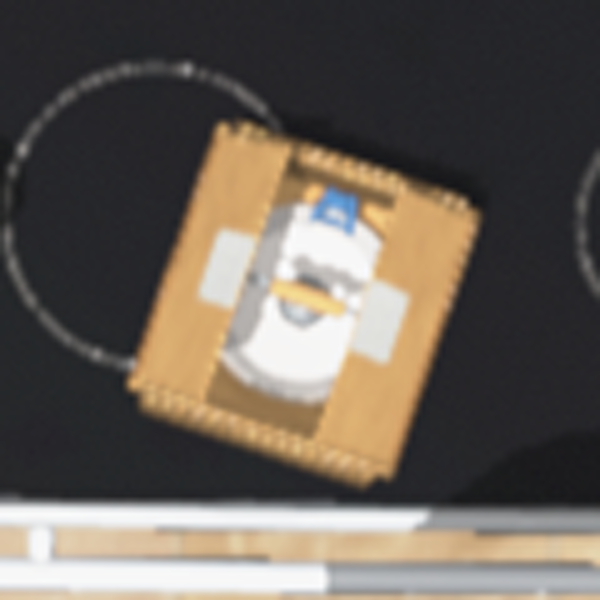

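The crop shows the carton turned about 15–20°, with the wooden grip at about (308,298), the spout at (333,210) and the ball under the grip. The rectangle fit took in the cupboard, so I'll redo it with height limits.

```bash
python3 - <<'E'
from h import *
p,d=optics.read_camera('top');W=cloud('top',d)
ok=(d>0)&(abs(W[...,0]-.47)<.15)&(abs(W[...,1]-.03)<.15)&(W[...,2]<.2)
for zl in (.06,.09):
    b=W[ok&(W[...,2]>zl)]
    r=cv2.minAreaRect((b[:,:2]*1000).astype(np.float32));print('rect',r,len(b))
c=np.array(r[0])/1000
ang=np.deg2rad(r[2]);ang=(ang+np.pi/4)%(np.pi/2)-np.pi/4;print('yaw',ang)
ex=np.array([np.cos(ang),np.sin(ang)]);ey=np.array([-ex[1],ex[0]])
L=np.dstack([(W[...,:2]-c)@ex,(W[...,:2]-c)@ey,W[...,2]])
for y0 in np.arange(-.085,.09,.01):
    m=L[ok&(W[...,2]>.097)&(abs(L[...,1]-y0)<.005)]
    if len(m):print(round(y0,3),len(m),np.round([m[:,0].min(),m[:,0].max(),np.median(m[:,2])],3))
m=ok&(abs(L[...,0])<.04)&(abs(L[...,1])<.03)&(L[...,2]>.075)&(L[...,2]<.1)
g=W[m];print('grip',len(g),np.median(g,0),'local',np.median(L[m],0),cv2.minAreaRect((g[:,:2]*1000).astype(np.float32)))
hsv=cv2.cvtColor(p,cv2.COLOR_RGB2HSV)
bl=ok&(hsv[...,0]>95)&(hsv[...,0]<125)&(hsv[...,1]>120)&(np.hypot(L[...,0],L[...,1])<.09)&(L[...,2]<.05)
print('blue',bl.sum(),np.median(W[bl],0),'local',np.median(L[bl],0))
print(robot.read_state()['t'])
E
```

```text
rect ((471.7301025390625, 26.503326416015625), (157.7699432373047, 179.24574279785156), 71.93534851074219) 2176
rect ((471.56463623046875, 26.561973571777344), (157.76278686523438, 169.6892852783203), 71.95503234863281) 2022
yaw -0.31494409893222564
-0.075 155 [-0.078  0.079  0.108]
-0.065 189 [-0.083  0.082  0.115]
-0.055 190 [-0.083  0.082  0.122]
-0.045 196 [-0.083  0.083  0.13 ]
-0.035 200 [-0.083  0.082  0.138]
-0.025 56 [-0.083  0.083  0.14 ]
-0.015 12 [-0.082  0.083  0.1  ]
-0.005 17 [-0.083  0.083  0.1  ]
0.005 17 [-0.083  0.082  0.101]
0.015 18 [-0.083  0.083  0.1  ]
0.025 19 [-0.083  0.082  0.101]
0.035 108 [-0.084  0.084  0.147]
0.045 207 [-0.083  0.083  0.14 ]
0.055 198 [-0.082  0.083  0.13 ]
0.065 192 [-0.083  0.083  0.119]
0.075 164 [-0.078  0.078  0.109]
grip 74 [0.47295148 0.02469571 0.09039419] local [ 0.00261055 -0.0005625   0.09039419] ((474.5256652832031, 25.82887077331543), (58.48749542236328, 12.039583206176758), 70.01639556884766)
blue 12 [0.53405135 0.00143895 0.03257922] local [ 0.06673913 -0.00406444  0.03257922]
1.1
```

Carton centre is (0.4716, 0.0265) with yaw −0.315. The grip is at (0.473, 0.025), with dish yaw about −0.35. The tool goes above the carton, jaws shut, with its y axis along the dish's x.

```bash
python3 -m inch '{"travel":[[0.025,-0.027,0],[0.06,-0.065,0],[0.088,-0.095,0],[0.116,-0.125,0],[0.144,-0.155,0],[0.172,-0.185,0],[0.2,-0.215,0],[0.228,-0.245,0],[0.255,-0.275,0],[0.283,-0.305,0]],"spin":[-0.09,-0.18,-0.28,-0.38,-0.48,-0.58,-0.68,-0.78,-0.87,-0.953]}' 1 10
cat > st.py <<'E'
from h import *
from scipy.spatial.transform import Rotation as R
import sys
s=robot.read_state();T=R.from_rotvec(s['orientation']).as_matrix()
print('t',s['t'],'pos',np.round(s['tool_pos'],4),'yawx',np.arctan2(T[1,0],T[0,0]),'z',T[:,2].round(3),'op',s['opening'],'F',np.round(s['force'],1),'q6',s['q'][5])
for n,g in (('carton',[.4716,.0265,.235]),('grip',[.473,.0247,.084])):
    print(n,'delta tool',np.round(T.T@(np.array(g)-s['tool_pos']),4))
E
python3 st.py
```

```text
t: 1.93
tool_pos: [0.3505, -0.2098, 0.236]
orientation: [2.565, 1.812, 0.001]
force: [0.9, -0.1, -0.1]
opening: 0.0309
gripper_force: 0.0
t 1.9333 pos [ 0.3505 -0.2098  0.236 ] yawx 1.22994523895719 z [ 0.001 -0.001 -1.   ] op 0.03089752563881694 F [ 0.9 -0.1 -0.1] q6 -0.32433756322334706
carton delta tool [0.2632 0.0351 0.001 ]
grip delta tool [0.262  0.0369 0.152 ]
```

```bash
python3 -m inch '{"travel":[[0.025,0.004,0],[0.06,0.008,0],[0.095,0.013,0],[0.13,0.018,0],[0.165,0.022,0],[0.2,0.027,0],[0.235,0.032,0],[0.255,0.034,0],[0.263,0.035,0],[0.263,0.035,0]],"spin":[0,0,0,0,0,0,0,0,0,0]}'
python3 st.py
```

```text
t: 2.77
tool_pos: [0.4722, 0.0254, 0.2355]
orientation: [-2.567, -1.811, 0.0]
force: [0.3, -0.4, -0.5]
opening: 0.0004
gripper_force: 0.0
t 2.7667 pos [0.4722 0.0254 0.2355] yawx 1.2285337193027117 z [-0.  0. -1.] op 0.00043542112477347824 F [ 0.3 -0.4 -0.5] q6 0.28728901176757266
carton delta tool [ 0.0009 -0.001   0.0005]
grip delta tool [-0.0004  0.001   0.1515]
```

```bash
python3 -m inch '{"travel":[[0,0,0.03],[0,0,0.06],[0,0,0.09],[0,0,0.097],[0.01,0,0.097],[0.025,0,0.097],[0.04,0,0.097],[0.055,0,0.097],[0.07,0,0.097],[0.08,0,0.097]],"spin":[0,0,0,0,0,0,0,0,0,0]}'
python3 -m inch '{"travel":[[0.008,0,0],[0.016,0,0],[0.018,0,0],[0.018,0,0]],"spin":[0,0,0,0]}'; python3 st.py
```

```text
t: 3.6
tool_pos: [0.5007, 0.1001, 0.1413]
orientation: [2.569, 1.806, 0.004]
force: [0.1, -1.4, -0.7]
opening: 0.0004
gripper_force: 0.8
t: 3.93
tool_pos: [0.5055, 0.1167, 0.1391]
orientation: [2.569, 1.808, 0.001]
force: [-0.8, -0.0, 0.6]
opening: 0.0006
gripper_force: 0.1
t 3.9333 pos [0.5055 0.1167 0.1391] yawx 1.2262520564476656 z [ 0.001  0.    -1.   ] op 0.0005831136585857256 F [-0.8 -0.   0.6] q6 0.4722763847634281
carton delta tool [-0.0963 -0.0014 -0.0959]
grip delta tool [-0.0976  0.0004  0.0551]
```

Now I'll go back across and do the same to the right flap.

```bash
python3 -m inch '{"travel":[[-0.02,0,0],[-0.05,0,0],[-0.08,0,0],[-0.1,0,0],[-0.113,0,0],[-0.128,0,0],[-0.143,0,0],[-0.158,0,0],[-0.17,0,0],[-0.18,0,0]],"spin":[0,0,0,0,0,0,0,0,0,0]}'
python3 -m inch '{"travel":[[-0.008,0,0],[-0.014,0,0],[-0.016,0,0],[-0.016,0,0]],"spin":[0,0,0,0]}'; python3 st.py
python3 -m inch '{"travel":[[0.02,0,-0.01],[0.05,0,-0.03],[0.08,0,-0.05],[0.096,-0.001,-0.07],[0.096,-0.001,-0.08],[0.096,-0.001,-0.08]],"spin":[0,0,0,0,0,0]}' 0.45
python3 st.py
python3 - <<'E'
from h import *
for c in('top','scene'):
    p,d=optics.read_camera(c);W=cloud(c,d)
    e=np.array([np.cos(-.315),np.sin(-.315)]);f=np.array([-e[1],e[0]])
    L=np.dstack([(W[...,:2]-[.4716,.0265])@e,(W[...,:2]-[.4716,.0265])@f,W[...,2]])
    for y0 in (-.135,-.13,-.12,-.11,-.1,-.09,-.08,.08,.09,.1,.11,.12,.13,.135):
        m=L[(d>0)&(abs(L[...,1]-y0)<.004)&(abs(L[...,0])<.07)&(L[...,2]<.16)&(L[...,2]>.02)]
        if len(m):print(c,y0,len(m),np.median(m[:,2]).round(3))
    cv2.imwrite(f'pics/d_{c}.png',cv2.resize(p[:,:,::-1],(768,576)))
E
```

```text
t: 4.77
tool_pos: [0.4439, -0.0539, 0.1388]
orientation: [-2.57, -1.806, -0.001]
force: [0.7, 1.3, 0.4]
opening: 0.0006
gripper_force: 0.7
t: 5.1
tool_pos: [0.4387, -0.0687, 0.1387]
orientation: [2.57, 1.806, -0.0]
force: [0.7, 0.5, 0.4]
opening: 0.0007
gripper_force: 0.0
t 5.1 pos [ 0.4387 -0.0687  0.1387] yawx 1.2250679656741568 z [-0. -0. -1.] op 0.0006628150312005942 F [0.7 0.5 0.4] q6 0.07517924561192475
carton delta tool [ 0.1007 -0.0013 -0.0964]
grip delta tool [0.0995 0.0006 0.0546]
t: 5.6
tool_pos: [0.4718, 0.0233, 0.2213]
orientation: [2.565, 1.809, 0.005]
force: [0.2, 0.2, 0.3]
opening: 0.0359
gripper_force: 0.0
t 5.6 pos [0.4718 0.0233 0.2213] yawx 1.2284684840415285 z [ 0.004 -0.001 -1.   ] op 0.03590815355169929 F [0.2 0.2 0.3] q6 0.28330355947712194
carton delta tool [ 0.003  -0.0013 -0.0137]
grip delta tool [1.600e-03 1.000e-04 1.373e-01]
top -0.13 16 0.132
top -0.12 60 0.128
top -0.11 68 0.122
top -0.1 65 0.116
top -0.09 59 0.109
top -0.08 59 0.103
top 0.08 52 0.104
top 0.09 91 0.111
top 0.1 136 0.119
top 0.11 154 0.126
top 0.12 158 0.133
top 0.13 50 0.137
scene -0.135 5 0.134
scene -0.13 59 0.133
scene -0.12 86 0.128
scene -0.11 91 0.122
scene -0.1 85 0.116
scene -0.09 86 0.109
scene -0.08 268 0.086
scene 0.08 160 0.06
scene 0.09 52 0.112
scene 0.1 55 0.12
scene 0.11 54 0.127
scene 0.12 59 0.134
scene 0.13 21 0.137
```

```bash
python3 - <<'E'
from h import *
for c in('top','scene'):
    p,d=optics.read_camera(c);W=cloud(c,d)
    m=(d>0)&(np.hypot(W[...,0]-.473,W[...,1]-.0247)<.035)&(W[...,2]>.075)&(W[...,2]<.1)
    g=W[m];print(c,len(g))
    if len(g)>5:print(np.median(g,0),g.min(0),g.max(0),cv2.minAreaRect((g[:,:2]*1000).astype(np.float32)))
    for n in('dish_grip','dish_spout','tea_ball'):print(n,[(np.round(r['centre'],4).tolist(),round(r['p'],2)) for r in models.look_for(c,n)][:2])
E
```

```text
top 0
dish_grip [([0.4178, 0.0371, 0.0246], 0.64)]
dish_spout [([0.4223, 0.0405, 0.0267], 0.39), ([0.4909, 0.1315, 0.1231], 0.19)]
tea_ball []
scene 81
[0.46880173 0.02630017 0.08705026] [ 0.45900983 -0.00814895  0.07954946] [0.48311231 0.0576818  0.0934768 ] ((470.14739990234375, 25.342041015625), (67.22711944580078, 12.617345809936523), 69.95929718017578)
dish_grip [([0.4978, 0.0148, 0.0279], 0.74)]
dish_spout [([0.4991, 0.0119, 0.0282], 0.82)]
tea_ball [([0.4971, 0.0166, 0.0269], 0.16)]
```

View pics/d_scene.png

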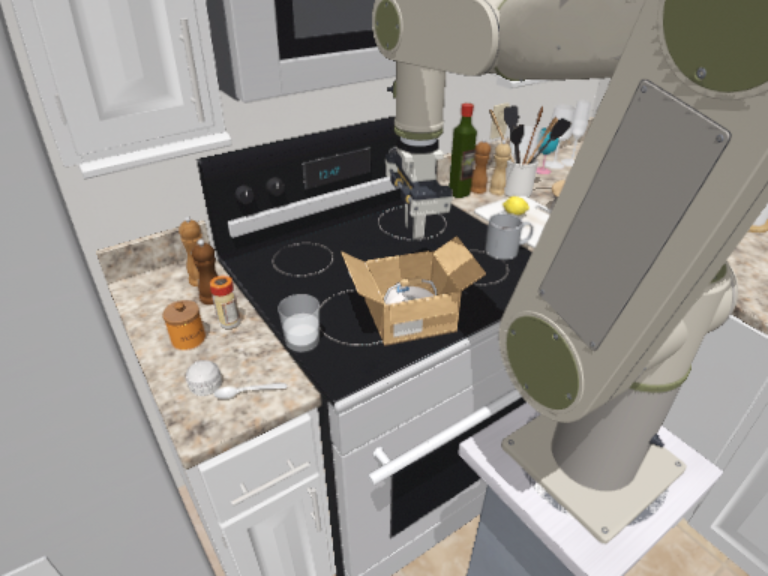

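Both flaps are folded back (left near (365,270), right near (465,262)) and the fingers are above the carton. Next I lower onto the grip and close.

```bash
python3 -m inch '{"travel":[[0.002,0,0.02],[0.002,0,0.045],[0.002,0,0.07],[0.002,0,0.095],[0.002,0,0.115],[0.002,0,0.13],[0.002,0,0.137],[0.002,0,0.139],[0.002,0,0.139]],"spin":[0,0,0,0,0,0,0,0,0]}' 0.55
python3 st.py
python3 -m inch '{"travel":[[0,0,0],[0,0,0],[0,0,0],[0,0,0],[0,0,0],[0,0,0],[0,0,0],[0,0,0]],"spin":[0,0,0,0,0,0,0,0]}' 1 30; python3 st.py
```

```text
t: 6.85
tool_pos: [0.4709, 0.0243, 0.0796]
orientation: [-2.57, -1.807, 0.001]
force: [-0.1, 0.1, -0.5]
opening: 0.0421
gripper_force: 0.0
t 6.85 pos [0.4709 0.0243 0.0796] yawx 1.2256065041070943 z [-0.001  0.    -1.   ] op 0.042105635441077975 F [-0.1  0.1 -0.5] q6 0.2879064851252853
carton delta tool [ 0.0023 -0.0002 -0.1554]
grip delta tool [ 0.0011  0.0018 -0.0044]
t: 7.52
tool_pos: [0.4714, 0.0243, 0.08]
orientation: [2.569, 1.807, 0.001]
force: [1.2, -0.4, 2.9]
opening: 0.0119
gripper_force: 30.0
t 7.5167 pos [0.4714 0.0243 0.08  ] yawx 1.2258248129472078 z [ 0.001 -0.    -1.   ] op 0.011868804763732274 F [ 1.2 -0.4  2.9] q6 0.28790861654932215
carton delta tool [ 0.0022 -0.0004 -0.155 ]
grip delta tool [ 0.0009  0.0013 -0.004 ]
```

```bash
python3 -m inch '{"travel":[[0,0,-0.001],[0,0,-0.003],[0,0,-0.006],[0,0,-0.01],[0,0,-0.015],[0,0,-0.021],[0,0,-0.027],[0,0,-0.033],[0,0,-0.039],[0,0,-0.045]],"spin":[0,0,0,0,0,0,0,0,0,0]}'
python3 -m inch '{"travel":[[0,0,-0.006],[0,0,-0.012],[0,0,-0.018],[0,0,-0.024],[0,0,-0.03],[0,0,-0.036],[0,0,-0.042],[0,0,-0.048],[0,0,-0.054],[0,0,-0.06]],"spin":[0,0,0,0,0,0,0,0,0,0]}'
python3 -m inch '{"travel":[[0,0,-0.006],[0,0,-0.012],[0,0,-0.018],[0,0,-0.023],[0,0,-0.027],[0,0,-0.03],[0,0,-0.032],[0,0,-0.033],[0,0,-0.033],[0,0,-0.033]],"spin":[0,0,0,0,0,0,0,0,0,0]}'
python3 st.py
python3 - <<'E'
from h import *
for c in('scene','top'):
    p,d=optics.read_camera(c)
    for n in('dish','dish_spout','tea_ball'):print(c,n,[(np.round(r['centre'],4).tolist(),round(r['p'],2)) for r in models.look_for(c,n)][:2])
    if c=='scene': cv2.imwrite('pics/e.png',cv2.resize(p[100:250,180:380,::-1],(800,600),interpolation=cv2.INTER_CUBIC))
E
```

```text
t: 8.35
tool_pos: [0.4712, 0.0244, 0.1255]
orientation: [2.57, 1.807, 0.001]
force: [-0.1, -0.1, -2.4]
opening: 0.0116
gripper_force: 30.0
t: 9.18
tool_pos: [0.471, 0.0244, 0.1852]
orientation: [-2.57, -1.807, 0.0]
force: [0.5, -0.4, -2.9]
opening: 0.0117
gripper_force: 30.0
t: 10.02
tool_pos: [0.4709, 0.0244, 0.2174]
orientation: [-2.57, -1.807, 0.0]
force: [-0.7, -0.2, -3.1]
opening: 0.0117
gripper_force: 30.0
t 10.0167 pos [0.4709 0.0244 0.2174] yawx 1.2257933672085488 z [-0.  0. -1.] op 0.011714479745103099 F [-0.7 -0.2 -3.1] q6 0.28789248889187913
carton delta tool [ 0.0022 -0.0001 -0.0176]
grip delta tool [0.001  0.0019 0.1334]
scene dish [([0.4745, 0.0206, 0.1567], 0.97), ([0.5035, 0.2674, 0.0604], 0.31)]
scene dish_spout [([0.4753, 0.0209, 0.1572], 0.86)]
scene tea_ball [([0.4592, 0.0285, 0.1732], 0.42)]
top dish [([0.3971, -0.0562, 0.1186], 0.29)]
top dish_spout [([0.424, 0.0439, 0.1655], 0.56)]
top tea_ball []
```

View pics/e.png

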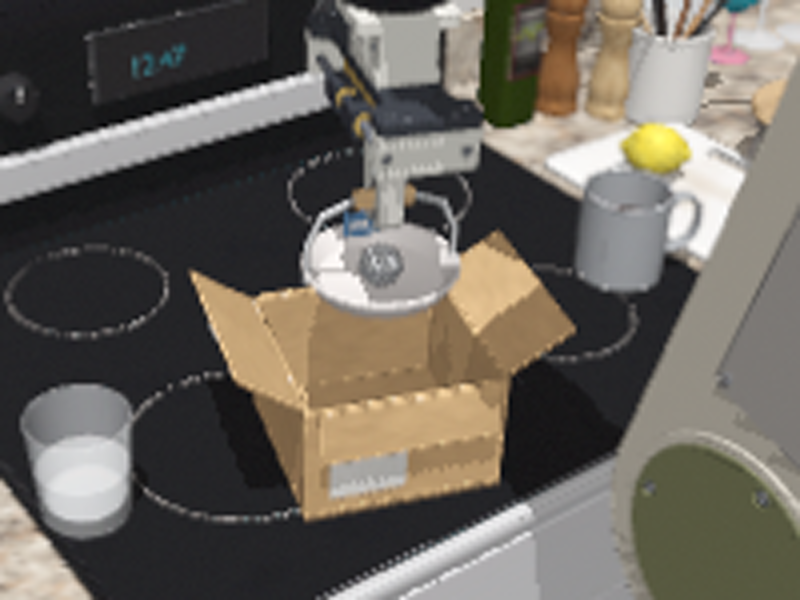

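The dish hangs level above the carton with the ball at its middle (375,265), and the mug is on the right (625,230). Next is the turn: dish yaw −0.345 to −1.886, so a spin of +1.54.

```bash
python3 -m inch '{"travel":[[0,0,0],[0,0,0],[0,0,0],[0,0,0],[0,0,0],[0,0,0],[0,0,0],[0,0,0],[0,0,0],[0,0,0]],"spin":[0.01,0.03,0.06,0.1,0.15,0.2,0.25,0.3,0.35,0.4]}'
python3 -m inch '{"travel":[[0,0,0],[0,0,0],[0,0,0],[0,0,0],[0,0,0],[0,0,0],[0,0,0],[0,0,0],[0,0,0],[0,0,0]],"spin":[0.05,0.1,0.15,0.2,0.25,0.3,0.35,0.4,0.45,0.5]}'
python3 -m inch '{"travel":[[0,0,0],[0,0,0],[0,0,0],[0,0,0],[0,0,0],[0,0,0],[0,0,0],[0,0,0],[0,0,0],[0,0,0]],"spin":[0.05,0.1,0.15,0.2,0.25,0.3,0.35,0.4,0.45,0.5]}'
python3 -m inch '{"travel":[[0,0,0],[0,0,0],[0,0,0],[0,0,0],[0,0,0],[0,0,0],[0,0,0],[0,0,0],[0,0,0],[0,0,0]],"spin":[0.05,0.09,0.12,0.135,0.14,0.14,0.14,0.14,0.14,0.14]}'
python3 -m inch '{"travel":[[0,0,0],[0,0,0],[0,0,0],[0,0,0],[0,0,0],[0,0,0],[0,0,0],[0,0,0],[0,0,0],[0,0,0]],"spin":[0,0,0,0,0,0,0,0,0,0]}'
python3 st.py
python3 - <<'E'
from h import *
for c in('scene','top'):
    p,d=optics.read_camera(c);W=cloud(c,d)
    for n in('dish','tea_ball'):print(c,n,[(np.round(r['centre'],4).tolist(),round(r['p'],2)) for r in models.look_for(c,n)][:2])
    hsv=cv2.cvtColor(p,cv2.COLOR_RGB2HSV)
    b=(d>0)&(hsv[...,0]>95)&(hsv[...,0]<125)&(hsv[...,1]>120)&(np.hypot(W[...,0]-.471,W[...,1]-.024)<.09)&(W[...,2]>.1)
    m=np.median(W[b],0) if b.any() else None
    print('blue',b.sum(),m, m is not None and np.arctan2(m[1]-.0244,m[0]-.4709)+.315+np.pi/2)
    if c=='scene': cv2.imwrite('pics/f.png',cv2.resize(p[100:250,180:380,::-1],(800,600),interpolation=cv2.INTER_CUBIC))
E
```

```text
t: 11.25
tool_pos: [0.471, 0.0244, 0.2177]
orientation: [2.88, 1.255, 0.0]
force: [-1.0, 0.5, -2.3]
opening: 0.0117
gripper_force: 30.0
t: 12.08
tool_pos: [0.471, 0.0244, 0.2176]
orientation: [-3.101, -0.504, 0.0]
force: [-0.2, -0.1, -3.2]
opening: 0.0118
gripper_force: 30.0
t: 12.92
tool_pos: [0.471, 0.0244, 0.2176]
orientation: [-3.129, 0.279, 0.0]
force: [0.7, -0.8, -2.9]
opening: 0.012
gripper_force: 30.0
t: 13.75
tool_pos: [0.471, 0.0244, 0.2177]
orientation: [-3.103, 0.491, -0.0]
force: [-0.1, 0.4, -2.5]
opening: 0.0113
gripper_force: 30.0
t: 14.58
tool_pos: [0.471, 0.0243, 0.2177]
orientation: [3.103, -0.492, 0.0]
force: [-0.2, 0.7, -2.6]
opening: 0.0116
gripper_force: 30.0
t 14.5833 pos [0.471  0.0243 0.2177] yawx -0.31419767712009744 z [ 0. -0. -1.] op 0.011636119892332528 F [-0.2  0.7 -2.6] q6 1.8278718767210833
carton delta tool [-0.0001 -0.0022 -0.0173]
grip delta tool [ 0.0017 -0.001   0.1337]
scene dish [([0.4687, 0.0263, 0.1561], 0.7)]
scene tea_ball []
blue 0 None False
top dish [([0.4226, 0.0296, 0.1611], 0.53)]
top tea_ball []
blue 0 None False
```

View pics/f.png

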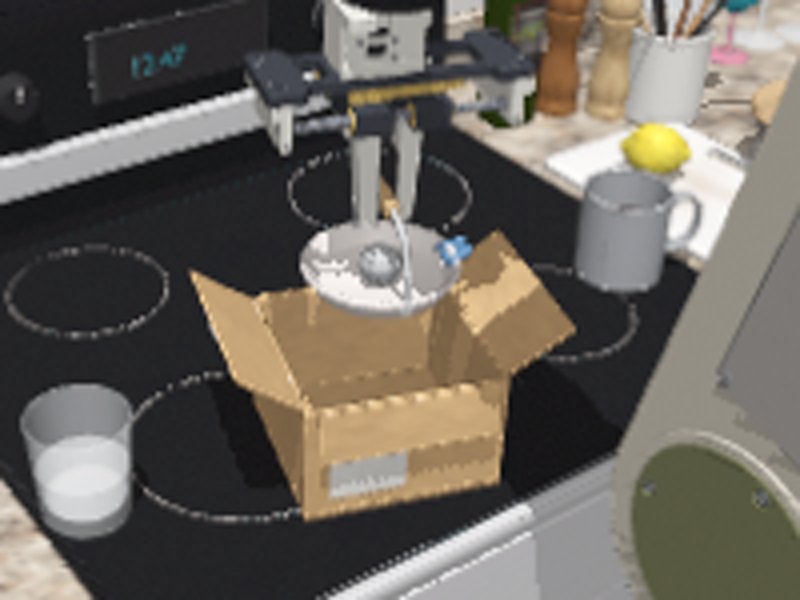

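The spout (455,248) points towards the mug's side, the ball rests in the middle (378,262), the dish is level and both flaps are still back. I'm handing the job in.

```bash
python3 -c "
from plant import close_job
print(close_job())"
```

```text
the job is handed in; nothing more can be done
None
```

The job is handed in, but the hand-in returned no verdict: both flaps are folded back, and the dish is held level about 40 mm above the carton's rim with the ball in its middle and the spout turned a quarter turn to the mug's (right) side.

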